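Set and start the drying timer

TASK

Set the drying timer: with a fingertip, push the dial's fin round from one side, never gripping the fin from both sides, until the index mark on the dial lines up with the one long line on the scale ring. Only then press the plunger in the corner of the timer all the way down and let it spring back. Do not turn the scale ring, shove or lift the timer, or disturb the things standing around.

Things in the scene. Friction and masses are not known exactly. Their poses are not given: they have to be found in the camera images.
- timer: the timer: a grey square box 132 x 132 mm, 60 mm high, 2.5 kg, loose on four rubber feet on the table (it stays put under a push of up to about 12 N). Origin: centre of its underside. z up; the plunger's corner is at -x, -y, seen from the robot the near right one. The dial's axis stands upright in the middle of the box, through this origin
- dial (a joint): angle of the dial (rad) relative to the timer, growing anticlockwise seen from above; at 0 the fin and the index mark point along the timer's +x, at pi/2 along its +y. The dial is a black disc of 89 mm diameter, its top 74 mm above the table, with stiff friction (0.07 N m): it stays where it is left. Stops at -2.9 and 2.9
- scale_ring (a joint): angle of the scale ring (rad) relative to the timer, same zero and direction as the dial: the direction of the long line. It is the flat bright ring of 116 mm diameter round the dial, its top 64 mm above the table, with 23 short thin lines and one long thick line (12 x 4 mm), 15 degrees apart. Very stiff (0.8 N m), not to be turned
- index_mark (a point): the index mark of the dial: a short pale line on the dial's rim, straight outward from the fin. This point lies at the rim, 45 mm from the dial's axis
- target_line (a point): inner end of the long line on the scale ring, 45 mm from the dial's axis at the height of index_mark (65 mm above the table): when the two marks line up, these two points meet
- fin_mid (a point): the fin: a mid-grey upright plate on the dial that lies along the radius, 12 mm thick, from 10 to 38 mm from the dial's axis, rising 28 mm above the dial (74 to 102 mm above the table). This point lies in its middle plane, 26 mm from the axis and 100 mm above the table. It is the handle by which the dial is pushed round
- fin_left: the half of the fin (6 mm thick) on its anticlockwise side; origin on the dial's axis at 74 mm height, x along the fin outward
- fin_right: the half of the fin (6 mm thick) on its clockwise side; push on this face to turn the dial anticlockwise. Origin as fin_left
- plunger (a joint): travel of the plunger (m): 0 up, 0.007 all the way down; spring, about 5 N at the bottom
- plunger_top (a point): centre of the plunger's top, a round black button of 18 mm diameter in a steel collar, 74 mm above the table when up and 67 mm when down; it moves down
- dark_jar: black jar, 52 mm wide, 71 mm high, standing behind the timer; origin under its centre. A bystander
- pink_pot: pink pot, 45 mm wide, 63 mm high; origin under its centre. A bystander
- clay_angel: small clay angel, 64 x 112 mm, 103 mm high; origin under its centre. A bystander
- glue_bottle: white glue bottle with a pointed cap, 52 mm wide, 140 mm high; origin under its centre. A bystander

How it is judged:
By the outcome, as a careful person would: the job done as asked, in the order asked, and still so for the second after the job is handed in, with the robot touching nothing.
It also fails if it takes over 48 s, if anything falls off the work surface, if the arm or the gripper's body presses on something with over 40 N, if the wrist force passes 120 N, or if a joint passes its speed limit or range.

ROBOT

A 7-joint arm with a two-finger parallel gripper is mounted at the origin on a cart in front of the work surface, level with it; the furniture and walls round the work are solid. World frame = base frame: x ahead of the robot, y to its left, z up, the work surface at z = 0. Lengths are in m, angles in degrees, forces in N, time in s.
With the tool pointing down it reaches from about 0.35 to 0.9 m from the base axis. Payload 19.9 kg.
Tool frame: the origin (TCP) lies between the finger pads; the fingertips stand ahead of it and the grasp point (between the pads) is the TCP (ctrl.tcp_to_tips is the z of the fingertips in the tool frame, in m); z points along the fingers, y is the line along which they close (so a half turn about z gives the same grasp; the last joint's range is limited). The gripper opens to 85 mm and grips with 20 to 120 N. Pads are 22 mm wide; open, the fingers measure 114 mm over their backs; the gripper's body (76 mm by 85 mm) begins 54 mm behind the grasp point. The pads swing forward as they close: fully open they stand 13 mm farther back than shut.
Start: joints at [-79.04, 23.915, -0.59, 92.452, 0.269, 63.638, -3.037], TCP at [0.144, 0.608, 0.228] pointing down, gripper open.
Joint ranges: [-161.28, 161.28], [-22.2, 115.67], [-73.04, 71.86], [3.21, 147.25], [-68.34, 248.33], [10.77, 114.83], [-161.83, 161.83]. Speed limits (degrees/s): [108.29, 108.29, 136.94, 136.94, 172.46, 172.46, 172.46].

INTERFACE

Orientations are given as [roll, pitch, yaw] about the fixed x, y, z axes, in that order (R = Rz(yaw) Ry(pitch) Rx(roll)).
In Python, from bench import ctrl, eyes, order gives the robot as it stands.
- The arm moves only by the shell command python3 -m inch 'ROWS' [OPENING] [FORCE]. ROWS is JSON, a list of rows, each a list of 4 numbers: the shift along the tool's x, y, z normalised to -1 to 1, where 1 is 4 cm, then the turn about the tool's z normalised to -1 to 1, where 1 is 6 degrees. A call has exactly 5 rows; each row shifts and turns the commanded pose from where the row before left it, along the tool's axes as they then stand; what a row does not reach is not made up. A row lasts 1/12 s, in which the tool goes at most 41.7 mm and 7.16 degrees, less where a joint would pass 70% of its speed; a pose out of reach is approached as far as the arm can. A call with a number of a shift or a turn outside -1 to 1 is refused whole. A call with a gripper value outside its range is refused whole. OPENING is the gripper command: -1 is shut, 1 is fully open, values between are in proportion, set as the call begins (- or left out, the last holds). The fingers move at their own pace and stop on an object; FORCE is the grip in N (left out, the last holds). Time passes only in rows, so rows that do not move let the fingers close, or fill a call up. It gives the time, the measured TCP pose, the force, the opening and the grip force at its end, in the units of the state.
- ctrl.state(): the state, without advancing time (a new reading comes with each control period).
- eyes.capture(name): name is "side" or "top" or "wrist"; returns a dict with "image" (480x640x3 uint8, blue, green, red), "intrinsics" (3x3 intrinsics, pixels), "world_from_camera" (4x4, takes a point from camera to world coordinates); the wrist camera has in their place "mount" (4x4, takes a point from camera to tool coordinates, whose origin is the TCP and whose axes are the flange's). Camera axes: x right, y down, z forward; pixel columns grow to the right and rows downward; lengths in m; the calibration is good to about 2 mm. A picture is of the moment at which its call begins: read the wrist's pose just before it. There is no depth.
- order.hand_in(): hands the job in; it is judged then, once.
The state is a dict: "t": time; "joint_positions": joint angles; "joint_velocities": joint speeds; "effort": joint torques, N m; "position": TCP position; "tool_rot": TCP orientation; "contact_force": force on the tool from outside, world axes, zero at the start; "ft_torque": the same for the moment, N m; "finger_gap": opening from 0.0 (shut) to 1.0 (fully open); "finger_force": force on a finger pad.
Only numpy, scipy, OpenCV 4.12 (cv2) and the standard library are available. Lean on these libraries where they do the work, as an engineer would, in place of code of your own. Each camera call takes 0.05 s, during which the arm holds its last target. There are 200 camera calls.

## Working session

There is one attempt and no reset: what is moved stays moved. The work goes in short steps, Python scripts to look and compute and a shell command to move; the robot and the scene stay as the last step left them, time stands still between calls to the robot, and variables do not carry over. Pictures are saved under pics/ and viewed, at most 13 in all, crops included, and the job is handed in when it is done.

```bash
mkdir -p pics; python3 - <<'E'
from bench import ctrl, eyes
import cv2
s=ctrl.state();print(s['t'],s['position'],s['tool_rot'],s['finger_gap'],ctrl.tcp_to_tips)
for n in('top','side'):
    c=eyes.capture(n);cv2.imwrite(f'pics/{n}0.png',c['image']);print(c['intrinsics'],c['world_from_camera'])
E
```

```text
0.0 [0.14410698 0.60779756 0.22764967] [-1.79929364e+02  5.40119844e-03  1.66664383e+02] 0.9989623569152094 0.019
[[505.86025635   0.         328.29646634]
 [  0.         505.86025635 249.87591807]
 [  0.           0.           1.        ]] [[-0.02155551 -0.98868523  0.14844822  0.39323552]
 [-0.99940167  0.01729151 -0.02995491 -0.035165  ]
 [ 0.02704908 -0.14900509 -0.9884664   0.99726953]
 [ 0.          0.          0.          1.        ]]
[[572.68123915   0.         318.41319915]
 [  0.         572.68123915 238.79455679]
 [  0.           0.           1.        ]] [[ 0.90745503 -0.16796824  0.38511303  0.06654293]
 [-0.42013296 -0.37083835  0.82823138 -1.07342527]
 [ 0.00369811 -0.9133814  -0.40708812  0.5848147 ]
 [ 0.          0.          0.          1.        ]]
```

View pics/top0.png

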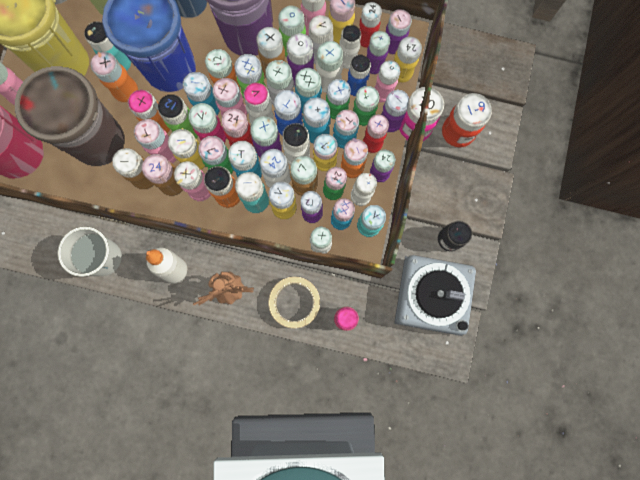

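View pics/side0.png

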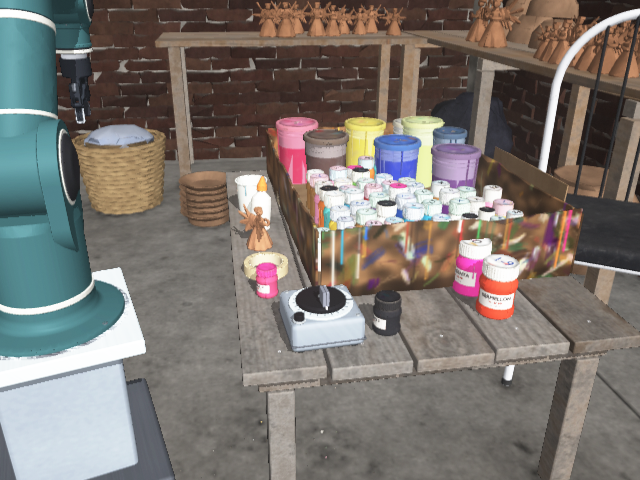

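The top view shows the timer at about (438,295), fin pointing right (about -y), and plunger at (462,325). The jar is at (456,233) and the pot at (346,319). I'll rectify an enlarged top crop at ring height.

```bash
cat > h.py <<'E'
import numpy as np
from bench import ctrl, eyes
import cv2
from scipy.spatial.transform import Rotation as R
def cam(n):
    s=ctrl.state();c=eyes.capture(n)
    if n=='wrist':
        T=np.eye(4);T[:3,:3]=R.from_euler('xyz',s['tool_rot'],degrees=True).as_matrix();T[:3,3]=s['position'];W=T@c['mount']
    else: W=c['world_from_camera']
    return c['image'],c['intrinsics'],W
def pix(K,W,P):
    p=(np.asarray(P)-W[:3,3])@W[:3,:3]@K.T;return p[...,:2]/p[...,2:]
def ray(K,W,u,v,z):
    d=W[:3,:3]@np.linalg.solve(K,[u,v,1]);o=W[:3,3];return o+d*(z-o[2])/d[2]
def rect(im,K,W,c,z,half,n=600):
    # up = +x, left = +y
    q=np.array([[half,half],[half,-half],[-half,-half],[-half,half]])
    P=np.c_[q+np.array(c),np.full(4,z)]
    H=cv2.getPerspectiveTransform(pix(K,W,P).astype(np.float32),np.float32([[0,0],[n,0],[n,n],[0,n]]))
    return cv2.warpPerspective(im,H,(n,n),flags=cv2.INTER_CUBIC)
E
python3 - <<'E'
from h import *
im,K,W=cam('top')
for n,u,v,z in[('dial',440,294,.074),('plunger',462,325,.074),('jar',456,232,.071),('pot',347,319,.063)]:print(n,ray(K,W,u,v,z))
c=ray(K,W,440,294,.064)[:2];print(c)
cv2.imwrite('pics/r0.png',rect(im,K,W,c,.064,.1))
E
```

```text
dial [ 0.44651713 -0.2662243   0.074     ]
plunger [ 0.38948487 -0.303409    0.074     ]
jar [ 0.56204863 -0.30351293  0.071     ]
pot [ 0.40487024 -0.09499786  0.063     ]
[ 0.44709422 -0.26872692]
```

View pics/r0.png

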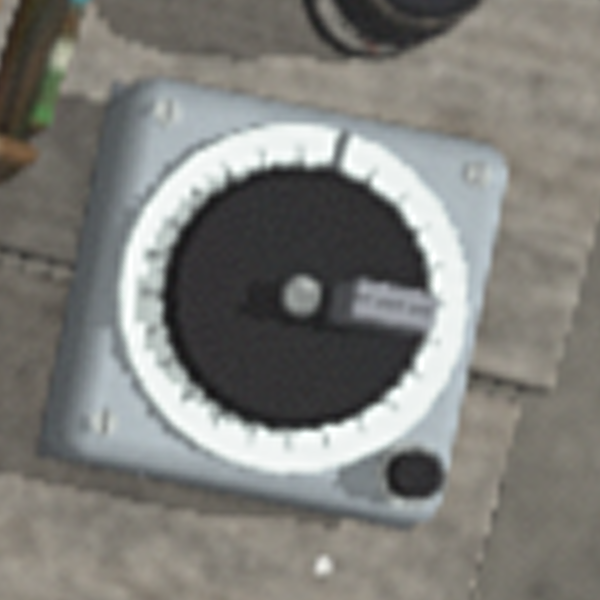

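```bash
cat >> h.py <<'E'
def plan(pts,yaw1,n):
    """rows (tool shift/4cm, turn/6deg) from the present pose through world points pts, yaw linear"""
    s=ctrl.state();y0=s['tool_rot'][2];dy=(yaw1-y0+180)%360-180
    P=np.vstack([s['position'],pts]);d=np.r_[0,np.cumsum(np.linalg.norm(np.diff(P,axis=0),axis=1))]
    q=np.array([np.interp(np.linspace(0,d[-1],n+1),d,P[:,i]) for i in range(3)]).T
    rows=[]
    for i in range(n):
        M=R.from_euler('xyz',[180,0,y0+dy*i/n],degrees=True).as_matrix()
        rows.append([round(float(v),3) for v in (*(M.T@(q[i+1]-q[i])/.04),-dy/n/6)])
    for i in range(0,n,5):print(rows[i:i+5])
E
python3 - <<'E'
from h import *
plan([[.30,.40,.25],[.42,.15,.25],[.44,-.08,.25],[.40,-.29,.24]],-2,30)
E
```

```text
[[-0.627, -0.522, -0.07, 0.937], [-0.675, -0.459, -0.07, 0.937], [-0.717, -0.39, -0.07, 0.937], [-0.752, -0.318, -0.07, 0.937], [-0.779, -0.243, -0.07, 0.937]]
[[-0.799, -0.165, -0.07, 0.937], [-0.812, -0.086, -0.07, 0.937], [-0.816, -0.013, -0.067, 0.937], [-0.815, -0.086, -0.0, 0.937], [-0.819, -0.006, -0.0, 0.937]]
[[-0.816, 0.074, 0.0, 0.937], [-0.805, 0.154, 0.0, 0.937], [-0.786, 0.232, 0.0, 0.937], [-0.759, 0.308, 0.0, 0.937], [-0.725, 0.381, 0.0, 0.937]]
[[-0.685, 0.45, 0.0, 0.937], [-0.718, 0.366, 0.0, 0.937], [-0.749, 0.332, 0.0, 0.937], [-0.713, 0.403, 0.0, 0.937], [-0.67, 0.471, 0.0, 0.937]]
[[-0.621, 0.535, 0.0, 0.937], [-0.565, 0.593, 0.0, 0.937], [-0.504, 0.645, 0.0, 0.937], [-0.529, 0.614, 0.02, 0.937], [-0.553, 0.603, 0.038, 0.937]]
[[-0.491, 0.654, 0.038, 0.937], [-0.425, 0.699, 0.038, 0.937], [-0.354, 0.738, 0.038, 0.937], [-0.28, 0.769, 0.038, 0.937], [-0.204, 0.792, 0.038, 0.937]]
```

```bash
python3 -m inch '[[-0.63,-0.52,-0.07,0.94],[-0.68,-0.46,-0.07,0.94],[-0.72,-0.39,-0.07,0.94],[-0.75,-0.32,-0.07,0.94],[-0.78,-0.24,-0.07,0.94]]' -1
python3 -m inch '[[-0.8,-0.17,-0.07,0.94],[-0.81,-0.09,-0.07,0.94],[-0.82,-0.01,-0.07,0.94],[-0.82,-0.09,0,0.94],[-0.82,0,0,0.94]]'
python3 - <<'E'
from h import *
plan([[.42,.15,.25],[.44,-.08,.25],[.40,-.29,.24]],-2,20)
E
```

```text
t: 0.57
position: [0.2431, 0.4759, 0.2422]
tool_rot: [-180.0, 0.0, 138.2]
contact_force: [1.2, 0.2, 1.2]
finger_gap: 0.298
finger_force: 0.0
t: 0.98
position: [0.3298, 0.3376, 0.2507]
tool_rot: [-180.0, -0.0, 110.0]
contact_force: [0.3, 0.4, 0.9]
finger_gap: -0.001
finger_force: 0.0
[[-0.812, 0.081, 0.003, 0.933], [-0.8, 0.16, 0.003, 0.933], [-0.781, 0.238, 0.003, 0.933], [-0.754, 0.313, 0.003, 0.933], [-0.72, 0.385, 0.003, 0.933]]
[[-0.679, 0.453, 0.003, 0.933], [-0.72, 0.357, 0.001, 0.933], [-0.745, 0.335, 0.0, 0.933], [-0.708, 0.406, 0.0, 0.933], [-0.666, 0.473, 0.0, 0.933]]
[[-0.616, 0.535, 0.0, 0.933], [-0.561, 0.593, 0.0, 0.933], [-0.501, 0.645, 0.0, 0.933], [-0.53, 0.61, 0.021, 0.933], [-0.55, 0.602, 0.038, 0.933]]
[[-0.488, 0.653, 0.038, 0.933], [-0.422, 0.698, 0.038, 0.933], [-0.352, 0.736, 0.038, 0.933], [-0.279, 0.766, 0.038, 0.933], [-0.203, 0.79, 0.038, 0.933]]
```

Tracking is good; continue, then look with the wrist camera.

```bash
python3 -m inch '[[-0.81,0.08,0,0.93],[-0.8,0.16,0,0.93],[-0.78,0.24,0,0.93],[-0.75,0.31,0,0.93],[-0.72,0.39,0,0.93]]'
python3 -m inch '[[-0.68,0.45,0,0.93],[-0.72,0.36,0,0.93],[-0.75,0.34,0,0.93],[-0.71,0.41,0,0.93],[-0.67,0.47,0,0.93]]'
python3 -m inch '[[-0.62,0.54,0,0.93],[-0.56,0.59,0,0.93],[-0.5,0.65,0,0.93],[-0.53,0.61,0.02,0.93],[-0.55,0.6,0.04,0.93]]'
python3 -m inch '[[-0.49,0.65,0.04,0.93],[-0.42,0.7,0.04,0.93],[-0.35,0.74,0.04,0.93],[-0.28,0.77,0.04,0.93],[-0.2,0.79,0.04,0.93]]'
python3 -m inch '[[0,0,0,0],[0,0,0,0],[0,0,0,0],[0,0,0,0],[0,0,0,0]]'
python3 - <<'E'
from h import *
im,K,W=cam('wrist');print(W[:3,3],K[0,0])
cv2.imwrite('pics/w1.png',np.hstack([cv2.resize(im,(400,300)),cv2.resize(rect(im,K,W,[.448,-.266],.064,.08,400),(400,300))]))
cv2.imwrite('pics/w1r.png',rect(im,K,W,[.448,-.266],.064,.08))
E
```

```text
t: 1.4
position: [0.4012, 0.1912, 0.2508]
tool_rot: [-180.0, -0.0, 82.1]
contact_force: [0.1, -0.3, 0.1]
finger_gap: 0.003
finger_force: 0.0
t: 1.82
position: [0.4317, 0.0324, 0.2507]
tool_rot: [-180.0, -0.0, 54.2]
contact_force: [0.8, 0.5, 0.5]
finger_gap: -0.002
finger_force: 0.0
t: 2.23
position: [0.4338, -0.1296, 0.2485]
tool_rot: [180.0, -0.0, 26.3]
contact_force: [1.1, 0.2, 0.6]
finger_gap: -0.003
finger_force: 0.0
t: 2.65
position: [0.4046, -0.2902, 0.2403]
tool_rot: [-180.0, -0.0, -1.6]
contact_force: [0.7, 0.6, -0.9]
finger_gap: 0.002
finger_force: 0.0
t: 3.07
position: [0.4055, -0.2878, 0.2404]
tool_rot: [-180.0, -0.0, -1.2]
contact_force: [0.1, 0.4, 0.2]
finger_gap: 0.0
finger_force: 0.0
[ 0.48153998 -0.29098085  0.38624202] 426.75384267100657
```

View pics/w1r.png

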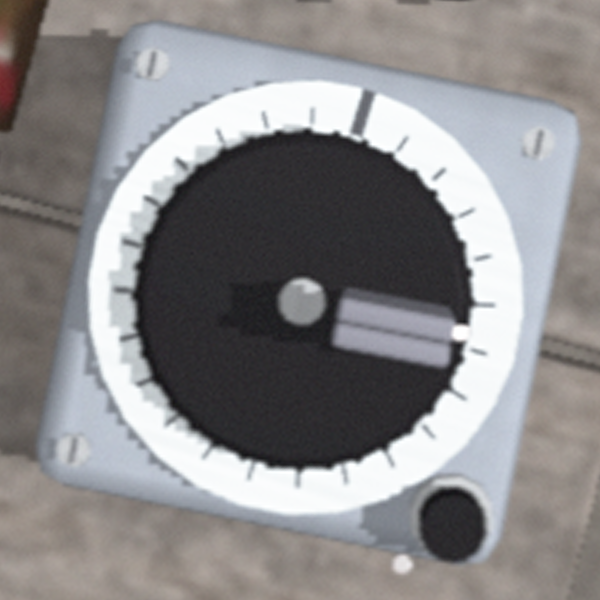

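Ring centre is (305.5,297.5), fin and index at (460,331), which gives -100.6°, and the long line at (365,113), which gives -17.9°. The dial needs about +82.7°. Next: descend on the fin's clockwise side.

```bash
python3 - <<'E'
from h import *
plan([[.4188,-.2902,.103]],-11,5)
E
```

```text
[[0.067, 0.01, 0.687, 0.326], [0.067, 0.008, 0.687, 0.326], [0.067, 0.005, 0.687, 0.326], [0.067, 0.003, 0.687, 0.326], [0.067, 0.001, 0.687, 0.326]]
```

```bash
python3 -m inch '[[0.11,0.01,0.3,0.54],[0.11,0.01,0.5,0.54],[0.11,0.01,0.6,0.54],[0,0,0.6,0],[0,0,0.6,0]]'
python3 -m inch '[[0,0,0.5,0],[0,0,0.2,0],[0,0,0.1,0],[0,0,0,0],[0,0,0,0]]'
python3 - <<'E'
from h import *
im,K,W=cam('wrist')
cv2.imwrite('pics/w2.png',im)
plan([[.4188,-.2902,.103]],-11,5)
E
```

```text
t: 3.53
position: [0.4186, -0.2904, 0.1353]
tool_rot: [180.0, -0.0, -11.0]
contact_force: [1.4, -0.3, 0.1]
finger_gap: 0.0
finger_force: 0.0
t: 3.95
position: [0.4186, -0.2913, 0.1053]
tool_rot: [180.0, -0.1, -11.0]
contact_force: [-0.3, 0.3, 0.6]
finger_gap: -0.0
finger_force: 0.0
[[-0.001, -0.005, 0.012, -0.001], [-0.001, -0.005, 0.012, -0.001], [-0.001, -0.005, 0.012, -0.001], [-0.001, -0.005, 0.012, -0.001], [-0.001, -0.005, 0.012, -0.001]]
```

View pics/w2.png

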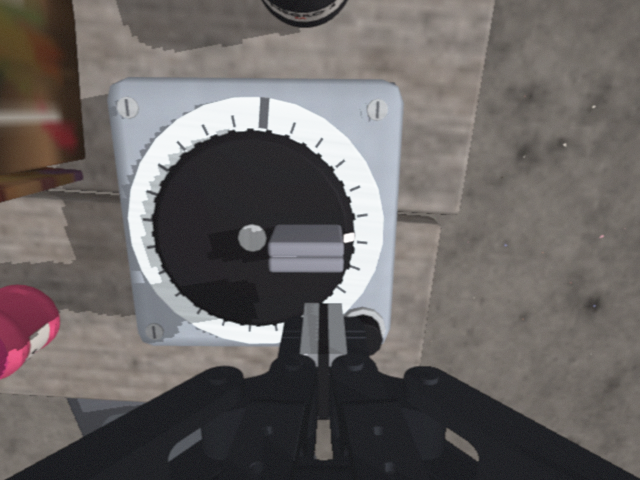

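Fin at (305,250) seen from its clockwise side, fingertips clear below it, and the timer is undisturbed. Now advance to contact.

```bash
python3 -m inch '[[0.05,0,0,0],[0.05,0,0,0],[0.05,0,0,0],[0.05,0,0,0],[0,0,0,0]]'
python3 -m inch '[[0.036,0.023,0,-0.5],[0.036,0.023,0,-0.5],[0.036,0.023,0,-0.5],[0.036,0.023,0,-0.5],[0.036,0.023,0,-0.5]]'
python3 - <<'E'
from h import *
im,K,W=cam('wrist')
cv2.imwrite('pics/w3.png',im)
s=ctrl.state();a=np.radians(s['tool_rot'][2]);d=s['position'][:2]-[.4487,-.2675];print('tang',d@[np.cos(a),np.sin(a)],'rad',d@[np.sin(a),-np.cos(a)])
E
```

```text
t: 4.42
position: [0.4265, -0.2927, 0.1045]
tool_rot: [180.0, -0.0, -11.0]
contact_force: [-0.0, 0.7, -0.5]
finger_gap: -0.0
finger_force: 0.0
t: 4.83
position: [0.4327, -0.2979, 0.1043]
tool_rot: [180.0, 0.0, 4.1]
contact_force: [0.0, 0.2, 0.5]
finger_gap: -0.0
finger_force: 0.0
tang -0.017971467107283697 rad 0.029335824884950137
```

View pics/w3.png

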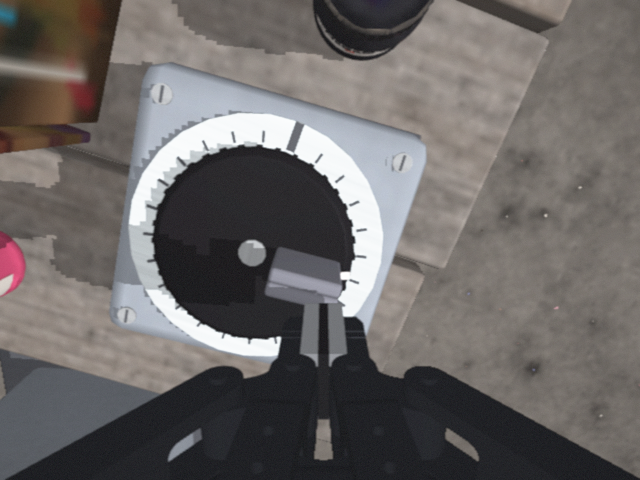

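The fin, at (305,275), lags the fingertip by about 12° and has barely moved. I'll close the gap straight ahead.

```bash
python3 -m inch '[[0.03,0,0,0],[0.03,0,0,0],[0.03,0,0,0],[0.03,0,0,0],[0.03,0,0,0]]'
cat >> h.py <<'E'
def dial(half=.07):
    """binarised look: polar unwrap of ring & dial rim around axis; prints tool offsets"""
    s=ctrl.state();a=np.radians(s['tool_rot'][2]);d=s['position'][:2]-[.4487,-.2675];print('yaw',s['tool_rot'][2],'tang',(d@[np.cos(a),np.sin(a)]).round(4),'rad',(d@[np.sin(a),-np.cos(a)]).round(4))
    im,K,W=cam('wrist');th=np.radians(np.arange(-180,180,.25));g=cv2.cvtColor(im,cv2.COLOR_BGR2GRAY).astype(np.float32)
    def samp(r,z):
        v=[]
        for q in r:
            p=pix(K,W,np.c_[.4487+q*np.cos(th),-.2675+q*np.sin(th),np.full(len(th),z)]).astype(np.float32)
            v.append(cv2.remap(g,p[:,:1],p[:,1:],cv2.INTER_LINEAR)[:,0])
        return np.mean(v,0)
    m=samp([.0415,.0425,.043],.074);l=samp([.049,.051,.053,.055],.064)
    i=m>150;j=l<110
    def runs(b):
        e=np.flatnonzero(np.diff(np.r_[0,b.astype(int),0]));return [(round(float(np.degrees(th[x]+th[y-1])/2),1),(y-x)/4) for x,y in zip(e[::2],e[1::2])]
    print('mark',runs(i),'line',runs(j));return im,K,W
E
python3 - <<'E'
from h import *
dial()
E
```

```text
t: 5.3
position: [0.4388, -0.2973, 0.1043]
tool_rot: [180.0, 0.0, 3.9]
contact_force: [0.2, -0.0, 0.3]
finger_gap: -0.002
finger_force: 0.0
yaw 3.9123830935204 tang -0.0119 rad 0.0291
mark [(-175.6, np.float64(7.0)), (-167.5, np.float64(3.25)), (-101.0, np.float64(5.75)), (135.5, np.float64(2.25)), (140.5, np.float64(2.25)), (144.1, np.float64(2.5)), (153.4, np.float64(7.0)), (160.8, np.float64(2.25)), (165.8, np.float64(4.25)), (171.5, np.float64(1.75)), (175.2, np.float64(5.25))] line [(-160.2, np.float64(14.75)), (-139.8, np.float64(12.25)), (-124.8, np.float64(6.75)), (-17.1, np.float64(2.5))]
```

```bash
python3 - <<'E'
from h import *
im,K,W=cam('wrist');a=im[180:420,180:500]
im,K,W=cam('side');b=im[200:380,240:420]
cv2.imwrite('pics/c4.png',np.hstack([cv2.resize(a,(400,300),interpolation=3),cv2.resize(b,(400,300),interpolation=3)]))
print(pix(K,W,np.array([ctrl.state()['position']+[0,0,-.019],[.4487,-.2675,.074]])))
E
```

```text
[[324.11702756 300.09998629]
 [321.94440937 296.76220529]]
```

View pics/c4.png

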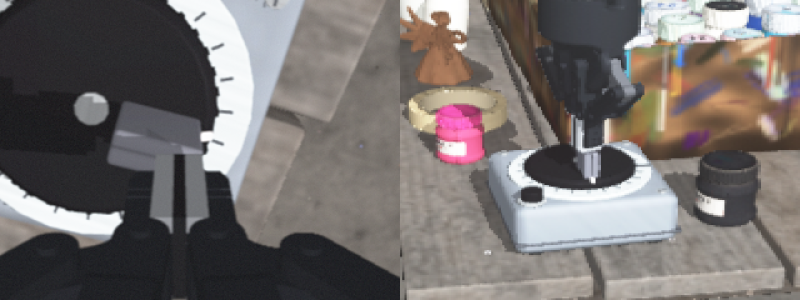

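The fingertip is just beside the fin's face near its outer end and the mark is unmoved. Keep pushing in small steps.

```bash
python3 -m inch '[[0.03,-0.02,0,0],[0.03,-0.02,0,0],[0.03,-0.02,0,0],[0.03,-0.02,0,0],[0,0,0,0]]'
python3 - <<'E'
from h import *
dial()
E
```

```text
t: 5.87
position: [0.4436, -0.2936, 0.1043]
tool_rot: [180.0, -0.0, 4.0]
contact_force: [0.4, 0.3, -0.5]
finger_gap: 0.003
finger_force: 0.0
yaw 3.9673974457611836 tang -0.0069 rad 0.0257
mark [(-175.9, np.float64(7.5)), (-111.8, np.float64(1.75)), (-101.0, np.float64(5.75)), (135.1, np.float64(2.0)), (140.6, np.float64(2.0)), (143.5, np.float64(3.25)), (153.4, np.float64(8.0)), (160.6, np.float64(2.0)), (165.6, np.float64(4.5)), (173.6, np.float64(8.0))] line [(-163.1, np.float64(23.0)), (-143.6, np.float64(10.5)), (-124.8, np.float64(14.75)), (-17.1, np.float64(2.5))]
```

No contact and no force even with the TCP over the fin, so the tips seem to be passing above it. The right panel of the last crop agrees: the tip ends near (580,150), above the fin. Back off, lower 9 mm, and check from the side.

```bash
python3 -m inch '[[-0.2,0.01,0,0.5],[-0.2,0.01,0,0.5],[-0.1,0.01,0,0.5],[-0.05,0.01,0,0.5],[0,0.01,0,0.5]]'
python3 -m inch '[[0,0,0.1,0],[0,0,0.1,0],[0,0,0.03,0],[0,0,0,0],[0,0,0,0]]'
python3 - <<'E'
from h import *
dial()
im,K,W=cam('side');p=ctrl.state()['position']
q=pix(K,W,np.array([p+[0,0,-.019],p,[.4487,-.2675,.074]]));u0,v0=(q[0]-[60,50]).astype(int)
b=cv2.resize(im[v0:v0+90,u0:u0+120],(800,600),interpolation=2)
cv2.imwrite('pics/c5.png',b);print(p,((q-[u0,v0])*6.667).round())
E
```

```text
t: 6.33
position: [0.4207, -0.2963, 0.1044]
tool_rot: [-180.0, -0.0, -11.2]
contact_force: [0.9, 0.7, 0.7]
finger_gap: -0.0
finger_force: 0.0
t: 6.75
position: [0.4211, -0.2963, 0.095]
tool_rot: [-180.0, 0.0, -11.0]
contact_force: [0.1, 0.3, -0.8]
finger_gap: 0.001
finger_force: 0.0
yaw -11.015210301869033 tang -0.0216 rad 0.0335
mark [(-101.0, np.float64(5.25)), (145.2, np.float64(0.25)), (146.4, np.float64(1.0)), (153.6, np.float64(6.0)), (162.2, np.float64(1.75)), (166.6, np.float64(1.5)), (177.1, np.float64(1.0))] line [(-167.5, np.float64(14.25)), (-148.5, np.float64(12.75)), (-17.0, np.float64(3.25))]
[ 0.42122207 -0.2963646   0.09521585] [[404. 337.]
 [404. 273.]
 [453. 272.]]
```

View pics/c5.png

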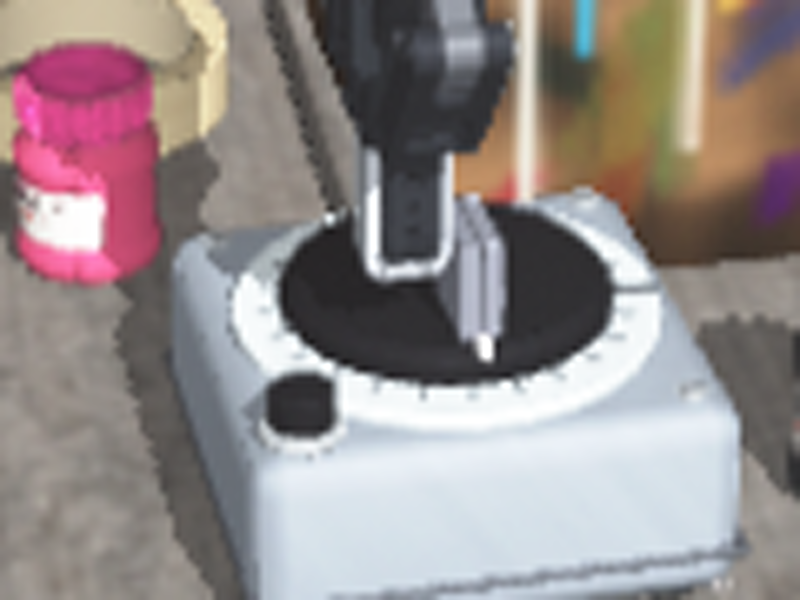

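The side view shows the closed tip ending at (405,278), level with the TCP rather than 19 mm below it. The fin's face is at x≈455. Lower 11 mm more.

```bash
python3 -m inch '[[-0.05,-0.06,0,0],[0,-0.05,0.1,0],[0,0,0.1,0],[0,0,0.08,0],[0,0,0,0]]'
python3 -m inch '[[0.04,0,0,0],[0.04,0,0,0],[0.04,0,0,0],[0.04,0,0,0],[0,0,0,0]]'
python3 - <<'E'
from h import *
dial()
E
```

```text
t: 7.27
position: [0.4198, -0.2913, 0.0832]
tool_rot: [-180.0, 0.0, -11.0]
contact_force: [-0.7, 0.5, -0.4]
finger_gap: 0.001
finger_force: 0.0
t: 7.68
position: [0.4264, -0.293, 0.084]
tool_rot: [180.0, 0.0, -11.1]
contact_force: [-1.4, -0.2, 0.1]
finger_gap: 0.009
finger_force: 0.4
yaw -11.06443098225444 tang -0.017 rad 0.0293
mark [(-99.5, np.float64(5.25)), (145.6, np.float64(2.5)), (153.8, np.float64(4.25)), (162.8, np.float64(0.75)), (167.6, np.float64(4.5)), (173.2, np.float64(0.25)), (177.6, np.float64(3.0))] line [(-170.8, np.float64(18.75)), (-154.2, np.float64(10.75)), (-137.4, np.float64(13.0)), (-17.0, np.float64(3.25)), (155.0, np.float64(15.25)), (177.9, np.float64(4.0))]
```

Contact: the mark moved to -99.5°. Start the arc.

```bash
for i in 1; do python3 -m inch '[[0.038,0.023,0,-0.5],[0.038,0.023,0,-0.5],[0.038,0.023,0,-0.5],[0.038,0.023,0,-0.5],[0.038,0.023,0,-0.5]]'; python3 -m inch '[[0.038,0.023,0,-0.5],[0.038,0.023,0,-0.5],[0.038,0.023,0,-0.5],[0.038,0.023,0,-0.5],[0.038,0.023,0,-0.5]]'; done
python3 - <<'E'
from h import *
dial()
E
```

```text
t: 8.15
position: [0.4332, -0.2977, 0.0838]
tool_rot: [-180.0, 0.0, 4.1]
contact_force: [-2.8, 1.6, -1.8]
finger_gap: -0.002
finger_force: 1.4
t: 8.57
position: [0.4414, -0.301, 0.0837]
tool_rot: [-180.0, 0.0, 19.1]
contact_force: [-3.1, 0.7, -0.3]
finger_gap: -0.0
finger_force: 1.3
yaw 19.083869861369628 tang -0.0179 rad 0.0292
mark [(-176.8, np.float64(6.75)), (-169.0, np.float64(4.75)), (-163.9, np.float64(1.5)), (-156.8, np.float64(7.75)), (-96.5, np.float64(3.75)), (-72.4, np.float64(5.5)), (139.0, np.float64(2.25)), (151.5, np.float64(7.25)), (159.5, np.float64(2.75)), (164.2, np.float64(3.25)), (172.1, np.float64(8.0)), (179.4, np.float64(1.0))] line [(-173.9, np.float64(3.0)), (-167.8, np.float64(0.25)), (-142.5, np.float64(21.75)), (-123.5, np.float64(12.25)), (-108.1, np.float64(12.5)), (-17.1, np.float64(3.0))]
```

```bash
python3 -m inch '[[0.038,0.023,0,-0.5],[0.038,0.023,0,-0.5],[0.038,0.023,0,-0.5],[0.038,0.023,0,-0.5],[0.038,0.023,0,-0.5]]'; python3 -m inch '[[0.038,0.023,0,-0.5],[0.038,0.023,0,-0.5],[0.038,0.023,0,-0.5],[0.038,0.023,0,-0.5],[0.038,0.023,0,-0.5]]';python3 -m inch '[[0.038,0.023,0,-0.5],[0.038,0.023,0,-0.5],[0.038,0.023,0,-0.5],[0.038,0.023,0,-0.5],[0.038,0.023,0,-0.5]]'
python3 - <<'E'
from h import *
im,K,W=dial()
cv2.imwrite('pics/w6.png',rect(im,K,W,[.4487,-.2675],.069,.065))
E
```

```text
t: 9.03
position: [0.4502, -0.3021, 0.0838]
tool_rot: [-180.0, 0.0, 34.0]
contact_force: [-2.6, 0.1, -0.7]
finger_gap: -0.003
finger_force: 1.3
t: 9.45
position: [0.459, -0.3009, 0.0838]
tool_rot: [-180.0, 0.0, 49.0]
contact_force: [-3.0, -0.8, 0.0]
finger_gap: 0.002
finger_force: 1.2
t: 9.87
position: [0.4671, -0.2975, 0.0838]
tool_rot: [-180.0, 0.0, 64.0]
contact_force: [-2.4, -2.1, -1.2]
finger_gap: 0.005
finger_force: 1.2
yaw 63.986828671287874 tang -0.0188 rad 0.0297
mark [(-175.1, np.float64(10.0)), (-161.1, np.float64(15.0)), (-144.6, np.float64(15.0)), (-128.6, np.float64(15.0)), (-112.3, np.float64(14.25)), (-102.0, np.float64(2.75)), (-30.6, np.float64(5.5)), (162.6, np.float64(5.5)), (171.2, np.float64(4.25)), (175.9, np.float64(1.0)), (179.2, np.float64(1.25))] line [(-98.2, np.float64(18.75)), (-79.2, np.float64(9.75)), (-63.5, np.float64(8.25))]
```

View pics/w6.png

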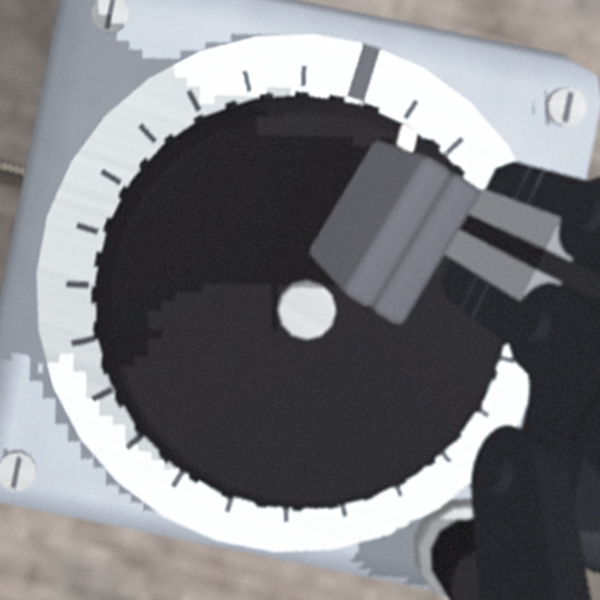

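Mark at (407,137), long line at (364,72): about 13° short. Push 11° further, then measure precisely.

```bash
python3 -m inch '[[0.029,0.016,0,-0.37],[0.029,0.016,0,-0.37],[0.029,0.016,0,-0.37],[0.029,0.016,0,-0.37],[0.029,0.016,0,-0.37]]'
python3 - <<'E'
import re
s=open('h.py').read()
s=s.replace("i=m>150;j=l<110","i=(m>150)&(abs(th+.35)<1.3);j=(l<np.median(l[abs(th+.3)<.3])-40)&(abs(th+.3)<.3)")
open('h.py','w').write(s)
from h import *
dial()
E
```

```text
t: 10.33
position: [0.4726, -0.2935, 0.084]
tool_rot: [180.0, 0.0, 75.0]
contact_force: [-0.7, -4.1, -1.8]
finger_gap: 0.0
finger_force: 1.5
yaw 74.98252808588721 tang -0.0189 rad 0.0298
mark [(-92.4, np.float64(4.5)), (-20.1, np.float64(5.5))] line [(-17.2, np.float64(4.75)), (-2.1, np.float64(0.5))]
```

```bash
python3 -m inch '[[0.009,0.005,0,-0.11],[0.009,0.005,0,-0.11],[0.009,0.005,0,-0.11],[0.009,0.005,0,-0.11],[0,0,0,0]]'
python3 - <<'E'
from h import *
dial()
E
```

```text
t: 10.8
position: [0.4739, -0.2919, 0.084]
tool_rot: [180.0, 0.0, 77.7]
contact_force: [0.9, -2.0, -0.2]
finger_gap: -0.003
finger_force: 1.3
yaw 77.71097360793176 tang -0.0185 rad 0.0298
mark [(-92.1, np.float64(5.0)), (-87.5, np.float64(0.75)), (-16.6, np.float64(5.5))] line [(-32.0, np.float64(0.25)), (-17.2, np.float64(4.75)), (-2.2, np.float64(0.25))]
```

Now back off along -x (away from the fin) and rise for an unobstructed check.

```bash
python3 -m inch '[[-0.1,0,0,0],[-0.15,0,0,0],[-0.15,0,0,0],[-0.1,0,-0.3,0],[0,0,-0.5,0]]'
python3 -m inch '[[0,0,-0.8,0],[0,0,-0.8,0],[0,0,-0.5,0],[0,0,0,0],[0,0,0,0]]'
python3 - <<'E'
from h import *
im,K,W=dial();print(W[:3,3])
cv2.imwrite('pics/w7.png',rect(im,K,W,[.478,-.2765],.066,.04))
for n,c in(('w',(im,K,W)),):
  g=[]
  for z in(.065,.074):
    g.append(pix(K,W,np.array([[.4487,-.2675,z]])))
  print(g)
E
```

```text
t: 11.27
position: [0.4679, -0.3122, 0.1154]
tool_rot: [-179.8, -0.0, 77.6]
contact_force: [-1.1, 0.4, 0.3]
finger_gap: 0.001
finger_force: 0.0
t: 11.68
position: [0.4697, -0.3119, 0.2015]
tool_rot: [179.9, 0.0, 77.7]
contact_force: [-0.2, -0.2, -0.5]
finger_gap: 0.002
finger_force: 0.0
yaw 77.66106702768772 tang -0.0389 rad 0.03
mark [(-16.8, np.float64(5.25))] line [(-17.1, np.float64(4.5))]
[ 0.48603831 -0.23953569  0.34733581]
[array([[275.60925627, 168.76274954]]), array([[274.13888108, 170.54575382]])]
```

View pics/w7.png

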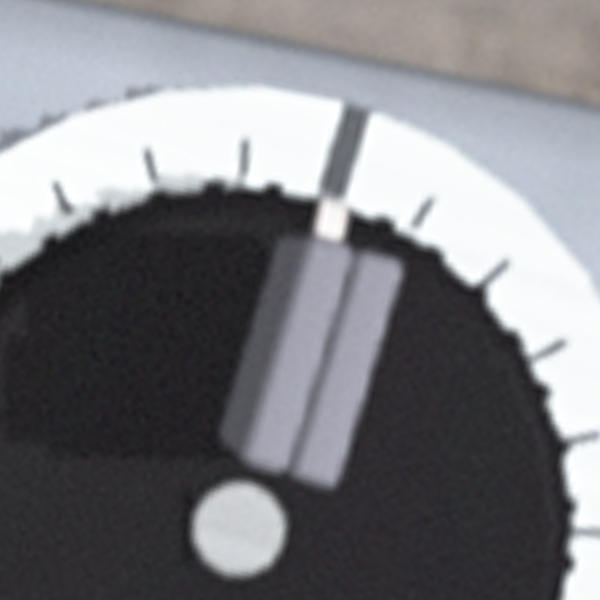

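The long line runs (357,107)–(336,198) and the mark is at (332,220), on its continuation: aligned within about 0.3°. Now the plunger, at about (0.391,-0.306); three estimates agree, and it lies 69 mm diagonally from the axis.

```bash
python3 - <<'E'
from h import *
plan([[.3912,-.3062,.19],[.3912,-.3062,.095]],34,10)
E
```

```text
[[-0.063, -0.426, 0.057, 0.728], [-0.095, -0.42, 0.057, 0.728], [-0.127, -0.412, 0.057, 0.728], [-0.158, -0.401, 0.057, 0.728], [-0.101, -0.208, 0.232, 0.728]]
[[0.0, -0.0, 0.435, 0.728], [0.0, -0.0, 0.435, 0.728], [0.0, -0.0, 0.435, 0.728], [0.0, -0.0, 0.435, 0.728], [0.0, -0.0, 0.435, 0.728]]
```

```bash
python3 -m inch '[[-0.06,-0.43,0.05,0.73],[-0.09,-0.42,0.05,0.73],[-0.13,-0.41,0.05,0.73],[-0.16,-0.4,0.05,0.73],[-0.1,-0.21,0.2,0.73]]'
python3 -m inch '[[0,0,0.43,0.73],[0,0,0.43,0.73],[0,0,0.43,0.73],[0,0,0.43,0.73],[0,0,0.3,0.73]]'
python3 - <<'E'
from h import *
plan([[.3912,-.3062,.078]],34,5)
E
```

```text
t: 12.15
position: [0.3893, -0.3059, 0.1836]
tool_rot: [-179.9, 0.0, 55.5]
contact_force: [0.4, -1.0, -0.1]
finger_gap: -0.002
finger_force: 0.0
t: 12.57
position: [0.3901, -0.3054, 0.101]
tool_rot: [-179.9, 0.1, 33.6]
contact_force: [0.7, 0.1, -1.1]
finger_gap: -0.0
finger_force: 0.0
[[0.002, 0.006, 0.115, -0.012], [0.002, 0.006, 0.115, -0.012], [0.002, 0.006, 0.115, -0.012], [0.002, 0.006, 0.115, -0.012], [0.002, 0.006, 0.115, -0.012]]
```

```bash
python3 -m inch '[[0.02,0.02,0.15,0],[0,0,0.15,0],[0,0,0.12,0],[0,0,0.1,0],[0,0,0,0]]'
python3 -m inch '[[0,0,0.03,0],[0,0,0.03,0],[0,0,0.03,0],[0,0,0,0],[0,0,0,0]]'
python3 - <<'E'
from h import *
im,K,W=cam('side');p=pix(K,W,np.array([.391,-.306,.074])).astype(int)
b=cv2.resize(im[p[1]-45:p[1]+45,p[0]-60:p[0]+60],(800,600),interpolation=2);cv2.imwrite('pics/c8.png',b)
E
```

```text
t: 12.98
position: [0.3923, -0.306, 0.082]
tool_rot: [-180.0, 0.0, 33.9]
contact_force: [0.2, -0.2, 0.2]
finger_gap: 0.0
finger_force: 0.0
t: 13.4
position: [0.3925, -0.3061, 0.0788]
tool_rot: [180.0, -0.0, 33.9]
contact_force: [-0.5, 0.9, -0.1]
finger_gap: 0.0
finger_force: 0.0
```

View pics/c8.png

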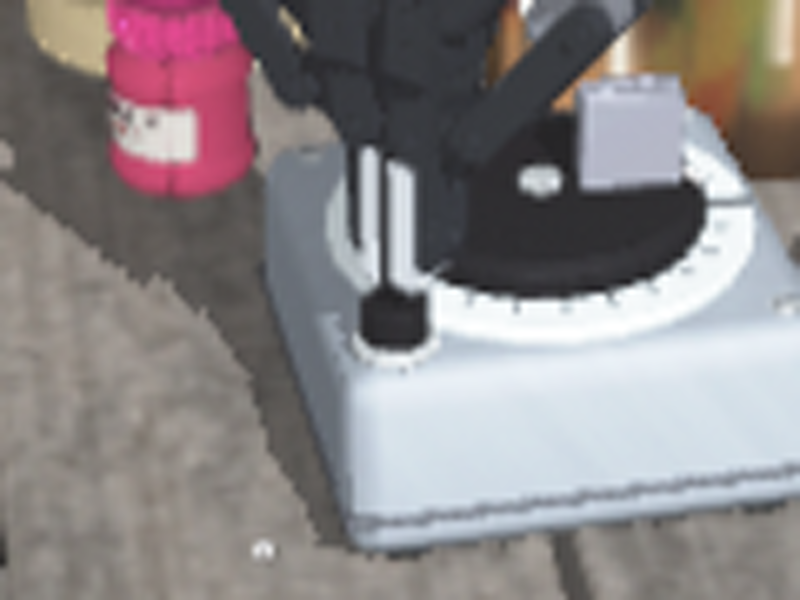

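The tips at (385,290) sit right above the button at (395,320), centred, and the body is clear of the fin. Press in small steps, watching the force.

```bash
python3 -m inch '[[0,0,0.04,0],[0,0,0.04,0],[0,0,0.04,0],[0,0,0,0],[0,0,0,0]]'
python3 -m inch '[[0,0,0.03,0],[0,0,0.03,0],[0,0,0.02,0],[0,0,0,0],[0,0,0,0]]'
```

```text
t: 13.87
position: [0.3924, -0.306, 0.0738]
tool_rot: [-180.0, 0.0, 33.9]
contact_force: [0.8, 0.3, 0.2]
finger_gap: 0.001
finger_force: 0.0
t: 14.28
position: [0.3924, -0.3061, 0.0708]
tool_rot: [180.0, -0.0, 33.9]
contact_force: [-0.0, 0.0, 1.2]
finger_gap: 0.0
finger_force: 0.7
```

```bash
python3 -m inch '[[0,0,0.03,0],[0,0,0.03,0],[0,0,0,0],[0,0,0,0],[0,0,0,0]]'
python3 -m inch '[[0,0,0.03,0],[0,0,0,0],[0,0,0,0],[0,0,0,0],[0,0,0,0]]'
```

```text
t: 14.7
position: [0.3925, -0.3061, 0.0684]
tool_rot: [180.0, -0.0, 33.9]
contact_force: [-0.6, 0.5, 2.8]
finger_gap: 0.001
finger_force: 1.3
t: 15.12
position: [0.3924, -0.3061, 0.0672]
tool_rot: [180.0, 0.0, 33.9]
contact_force: [-0.6, -0.3, 3.4]
finger_gap: -0.002
finger_force: 1.6
```

```bash
python3 -m inch '[[0,0,0.025,0],[0,0,0,0],[0,0,0,0],[0,0,0,0],[0,0,0,0]]'
python3 -m inch '[[0,0,0.025,0],[0,0,0,0],[0,0,0,0],[0,0,0,0],[0,0,0,0]]'
python3 -m inch '[[0,0,0.02,0],[0,0,0,0],[0,0,0,0],[0,0,0,0],[0,0,0,0]]'
```

```text
t: 15.53
position: [0.3924, -0.3061, 0.0662]
tool_rot: [180.0, 0.0, 33.9]
contact_force: [0.2, -0.3, 3.7]
finger_gap: 0.001
finger_force: 1.9
t: 15.95
position: [0.3925, -0.3061, 0.0652]
tool_rot: [180.0, 0.0, 33.9]
contact_force: [-0.4, -0.4, 4.5]
finger_gap: 0.0
finger_force: 2.1
t: 16.37
position: [0.3925, -0.3061, 0.0644]
tool_rot: [180.0, 0.0, 33.9]
contact_force: [1.2, 0.0, 5.2]
finger_gap: -0.002
finger_force: 2.3
```

```bash
python3 -m inch '[[0,0,0.015,0],[0,0,0,0],[0,0,0,0],[0,0,0,0],[0,0,0,0]]'
python3 -m inch '[[0,0,0.015,0],[0,0,0,0],[0,0,0,0],[0,0,0,0],[0,0,0,0]]'
```

```text
t: 16.78
position: [0.3925, -0.3061, 0.064]
tool_rot: [180.0, -0.0, 33.9]
contact_force: [-1.5, 1.1, 11.1]
finger_gap: -0.001
finger_force: 5.6
t: 17.2
position: [0.3925, -0.3062, 0.0637]
tool_rot: [180.0, -0.0, 33.9]
contact_force: [-4.3, 2.6, 22.7]
finger_gap: 0.004
finger_force: 11.0
```

The plunger has bottomed: the force jumps past the 5 N spring. Release straight up.

```bash
python3 -m inch '[[0,0,-0.05,0],[0,0,-0.1,0],[0,0,-0.15,0],[0,0,-0.3,0],[0,0,-0.5,0]]'
python3 -m inch '[[0,0,-0.7,0],[0,0,-0.8,0],[0,0,-0.8,0],[0,0,-0.4,0],[0,0,0,0]]'
python3 -m inch '[[0,0,0,0],[0,0,0,0],[0,0,0,0],[0,0,0,0],[0,0,0,0]]'
python3 - <<'E'
from h import *
im,K,W=dial()
E
```

```text
t: 17.62
position: [0.3914, -0.3055, 0.107]
tool_rot: [-179.9, 0.1, 33.9]
contact_force: [-0.9, -0.4, 0.2]
finger_gap: 0.0
finger_force: 0.0
t: 18.03
position: [0.3933, -0.3069, 0.2191]
tool_rot: [179.8, -0.2, 33.9]
contact_force: [0.7, -0.3, 1.1]
finger_gap: 0.0
finger_force: 0.0
t: 18.45
position: [0.3921, -0.3059, 0.2145]
tool_rot: [-179.9, 0.1, 33.9]
contact_force: [-0.6, 0.3, 0.6]
finger_gap: -0.003
finger_force: 0.0
yaw 33.87256661049651 tang -0.0684 rad 0.0004
mark [(-16.8, np.float64(5.25))] line [(-17.0, np.float64(4.25))]
```

Marks still aligned (-16.8° against -17.0°), and the arm is clear.

```bash
python3 -c "
from bench import order
print(order.hand_in())"
```

```text
the job is handed in; nothing more can be done
None
```

I pushed the dial's fin round from one side until the index mark and the long line agreed to about 0.2°. Then I pressed the plunger to its stop and let it go (peak about 23 N, straight down; its spring-back was not checked in a picture), and handed in with the arm clear.

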